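Clip a handheld meter onto the bench rail by its snap hook

TASK

Take the handheld meter with the snap hook on top out of its dock and push the hook's sprung gate gently onto the round bar of the bench rail until the bar is inside the hook and the gate flicks shut behind it. Let the bar settle into the top of the hook and leave the meter hanging freely from it. Do not shove the rail, and leave the other things on the bench where they are.

Things in the scene. Friction and masses are not known exactly. Their poses are not given: they have to be found in the camera images.
- meter: Black handheld meter, 32 (x) x 60 (y) x 100 (z) mm, 0.2 to 0.35 kg, standing upright in its dock, a flat bright-steel snap hook fixed on top. Origin: centre of the meter's underside; z up; +x is its back, the side to which the hook's mouth faces. The hook lies in the x-z plane, 14 mm thick in y (y -7 to 7), from z 108 to 176; sizes of it are given in this frame in mm.
- spine (a point): Middle of the hook's upright spine, the place to grip it (from above, fingers on its two y faces, 14 mm apart): x -26, y 0, z 141 mm in the meter's frame. The spine spans x -37 to -11 and z 108 to 172; the hook's roof above it ends at z 176. Axes as the meter.
- mouth (a point): Where the bar's axis should be once pushed in through the gate: x 0, y 0, z 136 mm in the meter's frame. The hollow runs from the spine (x -11) to the inner face of gate and nose (x 11). Nose: x 11 to 18, tip at z 147; bottom arm's top at z 116. The 12 mm bar must be in to between x -5 and 5, with its axis at z 131 to 139, before the hook is lowered.
- bight (a point): The bar's seat under the hook's shallow V roof: the bar's axis lies here when the hook hangs on it. x 0, y 0, z 160 mm in the meter's frame, 24 mm above the mouth point; axes as the meter.
- gate (a joint): Angle (rad) of the sprung dark-steel gate: 0 shut, positive swung inward, stop at 1.35, never outward. 4 mm thick, from its pivot at x 13, z 118 mm (meter's frame) up to z 146; outer face x 15. Preloaded spring: the bar needs about 2.5 N on the outer face to start it, 4 to 6 N to push in; it flicks shut by itself once the bar's axis is above about z 149 mm.
- dock: Black open-topped dock fixed on the bench, outside 46 (x) x 74 (y) x 40 (z) mm, pocket floor 8 mm above the bench, 3 mm clearance round the meter, which lifts straight up out of it. Origin: centre of the underside. A second, like dock holds another instrument without a hook, 153 mm tall.
- rail: Fixed bench rail: two posts 310 mm apart along its y, feet 60 x 50 mm, each with a bracket slotted in x (92 mm long, top 228 mm above the bench). A bright round steel bar, 12 mm diameter, 330 mm long, runs along y from slot to slot. Origin: on the bench midway between the posts; z up, -x is the robot's side.
- slot_mid (a point): Midway between the two slots' centres, 215 mm above the bench; axes as the rail. The bar's axis is level, parallel to y and at this height, but the bar is clamped anywhere from 26 mm in front of to 26 mm behind this point in x: not reported, to be felt (or seen). It stays put under working forces; over 18 N from meter or robot is a shove.
- screwdriver: Screwdriver with grey handle, 170 mm, lying on the bench; a bystander. Origin: on it, near the bench.
- spool: Metal spool, 48 mm diameter, 34 mm tall, standing; a bystander. Origin: on it, near the bench.
- flux_bottle: Amber bottle, 32 mm diameter, 70 mm tall, standing; a bystander. Origin: on it, near the bench.
- pen_cup: Dark steel cup, 72 mm diameter, 90 mm tall, standing; a bystander. Origin: on it, near the bench.
- parts_bin: Open blue plastic bin, 130 x 100 x 60 mm; a bystander. Origin: on it, near the bench.
- tweezers: Steel tweezers, 110 mm, lying; a bystander. Origin: on it, near the bench.

How it is judged:
By the outcome, as a careful person would: the job done as asked, in the order asked, and still so for the second after the job is handed in, with the robot touching nothing.
It also fails if it takes over 50 s, if anything falls off the work surface, if the arm or the gripper's body presses on something with over 40 N, if the wrist force passes 120 N, or if a joint passes its speed limit or range.

ROBOT

A 6-joint arm with a two-finger parallel gripper is mounted at the origin on the work surface. World frame = base frame: x ahead of the robot, y to its left, z up, the work surface at z = 0. Lengths are in m, angles in rad, forces in N, time in s.
With the tool pointing down it reaches from about 0.35 to 0.775 m from the base axis. Payload 5.5 kg.
Tool frame: the origin (TCP) lies between the finger pads; the fingertips stand 22 mm ahead of it and the grasp point (between the pads) lies 3 mm ahead of it (env.finger_overhang is the distance from the TCP to the fingertips, in m); y points along the fingers, x is the direction in which the jaws open and shut, and the axes are right-handed (so a half turn about y gives the same grasp; the last joint's range is limited). The gripper opens to 85 mm and grips with 20 to 120 N. Pads are 22 mm wide; open, the fingers measure 114 mm over their backs; the gripper's body (76 mm by 85 mm) begins 54 mm behind the grasp point. The pads swing forward as they close: fully open they stand 13 mm farther back than shut.
Start: joints at [1.176, 0.313, 0.046, 1.304, 0, 1.431], TCP at [0.145, 0.556, 0.253] pointing down, gripper open.
Joint ranges: [-2.76, 2.76], [-0.86, 1.69], [-1.03, 1.26], [-2.2, 2.34], [-1.47, 1.5], [-3.14, 3.14]. Speed limits (rad/s): [2.57, 2.57, 3.14, 3.14, 3.14, 3.14].

INTERFACE

Orientations are given as a unit quaternion [w, x, y, z].
In Python, from workcell import monitor, cams, job, env gives the robot as it stands.
- The arm moves only by the tool drive_tool, never from a script. Its argument "plan" is text: rows parted by semicolons, each of 7 numbers parted by spaces: the opening, from -1 (shut) to 1 (fully open), then the shift along the tool's x, y, z in mm, then the turn, a rotation vector about the tool's x, y, z in degrees. In form: gripper x y z rx ry rz; .... A call has 1 to 8 rows; each row shifts and turns the pose as measured when the row begins, along the tool's axes as they then stand; what a row does not reach is not made up. A row lasts 1/8 s, in which the tool goes at most 62.5 mm and 10.7 degrees, less where a joint would pass 70% of its speed; a pose out of reach is approached as far as the arm can. A call is refused whole if a number of a shift passes 62.5 or a number of a turn 10.7, either way. A call with a gripper value outside its range is refused whole. The fingers move at their own pace and stop on an object; "grip_force" is the grip in N (left out, the last holds). Time passes only in rows, so rows that do not move let the fingers close. It gives the time, the measured TCP pose, the force and the opening at its end, in the units of the state.
- monitor.get_state(): the state, without advancing time (a new reading comes with each control period).
- cams.read_camera(name): name is "scene" or "side" or "wrist"; returns (picture, depth): 384x512x3 uint8, red, green, blue; 384x512 float32, m along the optical axis (not along the pixel's ray), 0 where there is no reading.
- cams.calibration(name): a dict with "fx", "fy", "cx", "cy" (pixels), "D" ([k1, k2, p1, p2, k3] as OpenCV has them; the pictures are not rectified), "R" (3x3) and "t" (3): a world point X has camera coordinates R X + t. Camera axes: x right, y down, z forward; pixel columns grow to the right and rows downward; lengths in m; the calibration is good to about 2 mm. A picture is of the moment at which its call begins: read the wrist's pose just before it. calibration takes no time and is no camera call; for the wrist camera it gives the pose at the moment of the call.
- job.hand_in(): hands the job in, once; it reports no verdict.
The state is a dict: "clock": time; "joint_pos": joint angles; "qvel": joint speeds; "tau": joint torques, N m; "tcp_pos": TCP position; "orientation": TCP orientation; "wrist_force": force on the tool from outside, world axes, zero at the start; "ft_torque": the same for the moment, N m; "finger_gap": finger opening in m.
Only numpy, scipy, OpenCV 4.12 (cv2) and the standard library are available. Lean on these libraries where they do the work, as an engineer would, in place of code of your own. Each camera call takes 0.05 s, during which the arm holds its last target.

## Working session

There is one attempt and no reset: what is moved stays moved. The work goes in short steps, Python scripts to look and compute and a tool call to move; the robot and the scene stay as the last step left them, time stands still between calls to the robot, and variables do not carry over. Pictures are saved under pics/ and viewed, and the job is handed in when it is done.

Besides the shell and the picture viewer there is one more tool, called after ">>>" in YAML: its name, and indented under it one key for each argument. drive_tool: Moves the arm, as the interface text tells. Its arguments: {"type":"object","properties":{"plan":{"type":"string"},"grip_force":{"type":"number"}},"required":["plan"]}

```bash
mkdir -p pics; ls; python3 - <<'E'
from workcell import monitor, cams, job, env
import cv2, numpy as np
s=monitor.get_state(); print(s)
print(env.finger_overhang)
for n in ["scene","side","wrist"]:
    c=cams.calibration(n); p,d=cams.read_camera(n)
    np.savez(f"{n}0.npz",p=p,d=d,**{k:np.array(v) for k,v in c.items()})
    cv2.imwrite(f"pics/{n}0.png",p[:,:,::-1]); print(n,c)
E
```

```text
pics
{'clock': 0.0, 'joint_pos': array([1.17641610e+00, 3.14010424e-01, 4.49824162e-02, 1.30359987e+00,
       1.13609374e-05, 1.43123251e+00]), 'qvel': array([-0.00019044, -0.00077215,  0.0013161 ,  0.00080066, -0.00112684,
        0.00160335]), 'tau': array([ 5.68705957e-05, -4.80635440e+01,  2.98527360e+01,  1.98729686e-02,
       -1.91378109e-05,  1.07394669e-05]), 'tcp_pos': array([0.14474309, 0.55599941, 0.25240454]), 'orientation': array([-0.55916155,  0.55979632,  0.43185074, -0.43297965]), 'wrist_force': array([-0.15705291, -0.95099797, -0.33722025]), 'ft_torque': array([ 0.01368819,  0.0068889 , -0.01719547]), 'finger_gap': 0.0853196709182454}
0.022
scene {'fx': 354.1468753665922, 'fy': 354.1468753665922, 'cx': 255.00020593177925, 'cy': 185.80956274527043, 'D': array([-0.09732376,  0.        ,  0.        ,  0.        ,  0.        ]), 'R': array([[ 0.38395947,  0.92328713,  0.01077084],
       [ 0.68768151, -0.27815697, -0.67061378],
       [-0.61617308,  0.26489541, -0.74172849]]), 't': array([-0.18828218, -0.25711601,  1.3998606 ])}
side {'fx': 443.9280970061126, 'fy': 443.9280970061126, 'cx': 247.96695295787404, 'cy': 190.2299361505884, 'D': array([0.01977863, 0.        , 0.        , 0.        , 0.        ]), 'R': array([[ 0.86711773, -0.49776397, -0.01838143],
       [-0.32594478, -0.53912608, -0.77659711],
       [ 0.37665215,  0.67939245, -0.62972935]]), 't': array([-0.4461502 ,  0.28826279,  1.32349473])}
wrist {'fx': 274.27238429346914, 'fy': 274.27238429346914, 'cx': 253.29724807638596, 'cy': 190.57272558816462, 'D': array([-0.05540535,  0.        ,  0.        ,  0.        ,  0.        ]), 'R': array([[ 0.25156205,  0.96783939, -0.00185819],
       [ 0.91674008, -0.23766377,  0.32109743],
       [ 0.31032911, -0.08247941, -0.94704434]]), 't': array([-0.57458258, -0.04219912,  0.38211496])}
```

```bash
python3 -c "
from scipy.spatial.transform import Rotation as R
print(R.from_quat([0.55979632,0.43185074,-0.43297965,-0.55916155]).as_matrix())"
```

```text
[[ 2.52067120e-01 -7.14234344e-04 -9.67709490e-01]
 [ 9.67708057e-01 -1.68659657e-03  2.52067992e-01]
 [-1.81217112e-03 -9.99998323e-01  2.66034789e-04]]
```

View pics/scene0.png

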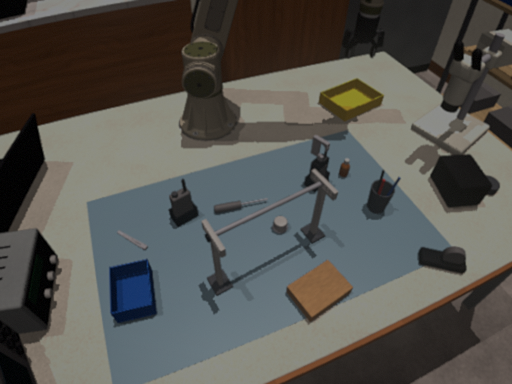

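View pics/side0.png

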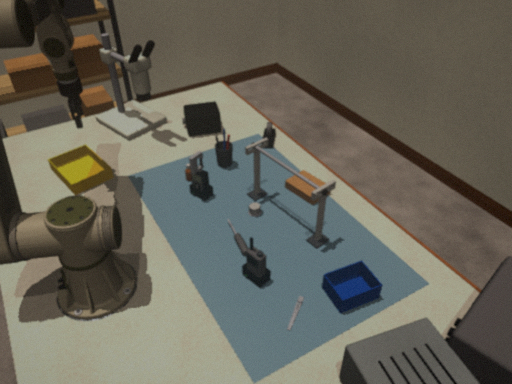

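View pics/wrist0.png

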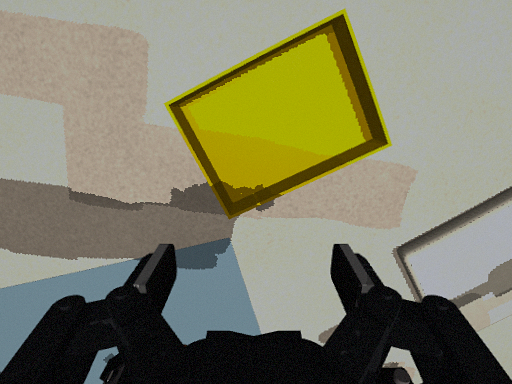

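```bash
cat > h.py <<'E'
import numpy as np, cv2
def load(n):
    z=np.load(n+".npz"); return {k:z[k] for k in z.files}
def save(n,tag):
    from workcell import cams
    c=cams.calibration(n); p,d=cams.read_camera(n)
    np.savez(f"{n}{tag}.npz",p=p,d=d,**{k:np.array(v) for k,v in c.items()}); return load(n+tag)
def K(z): return np.array([[z['fx'],0,z['cx']],[0,z['fy'],z['cy']],[0,0,1]],float)
def cloud(z):
    h,w=z['d'].shape; v,u=np.mgrid[:h,:w]
    uv=np.stack([u,v],-1).reshape(-1,1,2).astype(float)
    n=cv2.undistortPoints(uv,K(z),z['D'])[:,0]
    d=z['d'].reshape(-1,1).astype(float)
    c=np.hstack([n*d,d]); X=(c-z['t'])@z['R']
    X[d[:,0]==0]=np.nan
    return X.reshape(h,w,3)
def proj(z,X):
    r,_=cv2.Rodrigues(z['R']); return cv2.projectPoints(np.array(X,float).reshape(-1,1,3),r,z['t'],K(z),z['D'])[0][:,0]
def crop(z,x0,y0,x1,y1,s,fn):
    cv2.imwrite("pics/"+fn,cv2.resize(z['p'][y0:y1,x0:x1,::-1],None,fx=s,fy=s,interpolation=cv2.INTER_CUBIC))
E
python3 - <<'E'
from h import *
a=load("scene0"); b=load("side0")
crop(a,280,120,360,220,6,"s_c.png"); crop(b,170,130,250,210,7,"d_c.png")
for n,z in(("scene",a),("side",b)):
    X=cloud(z); 
    print(n, np.nanmedian(X[...,2][250:300,60:90] if n=="scene" else X[...,2][200:230,180:200]))
    if n=="scene": pts=[(211,232),(232,222),(265,210),(300,194),(313,188),(320,182),(205,228),(335,190),(320,143),(318,160),(318,172),(312,170),(182,205),(380,200),(345,165),(280,224),(230,207),(135,240),(135,290),(220,280),(312,232)]
    else: pts=[(255,146),(270,155),(300,172),(325,186),(195,160),(200,180),(205,190),(250,260),(190,175)]
    for u,v in pts: print((u,v),np.round(X[v,u],3))
E
```

```text
scene 0.0006908060358620264
(211, 232) [ 0.67  -0.181  0.228]
(232, 222) [ 0.502 -0.08   0.002]
(265, 210) [ 0.651 -0.044  0.219]
(300, 194) [0.637 0.055 0.217]
(313, 188) [0.63  0.095 0.215]
(320, 182) [0.624 0.118 0.222]
(205, 228) [ 0.641 -0.188  0.209]
(335, 190) [0.666 0.135 0.228]
(320, 143) [0.449 0.226 0.174]
(318, 160) [0.454 0.226 0.109]
(318, 172) [0.597 0.126 0.229]
(312, 170) [0.585 0.115 0.229]
(182, 205) [ 0.44  -0.209  0.072]
(380, 200) [0.642 0.34  0.071]
(345, 165) [0.458 0.337 0.05 ]
(280, 224) [0.582 0.04  0.031]
(230, 207) [ 0.459 -0.07   0.019]
(135, 240) [ 0.458 -0.366  0.003]
(135, 290) [ 0.615 -0.395  0.001]
(220, 280) [ 0.688 -0.18   0.036]
(312, 232) [0.634 0.121 0.015]
side 0.00016942643271946245
(255, 146) [0.618 0.124 0.218]
(270, 155) [0.633 0.053 0.218]
(300, 172) [0.817 0.126 0.031]
(325, 186) [ 0.681 -0.178  0.225]
(195, 160) [0.436 0.226 0.166]
(200, 180) [0.44  0.21  0.088]
(205, 190) [0.454 0.206 0.039]
(250, 260) [ 0.404 -0.207  0.086]
(190, 175) [0.447 0.325 0.033]
```

View pics/s_c.png

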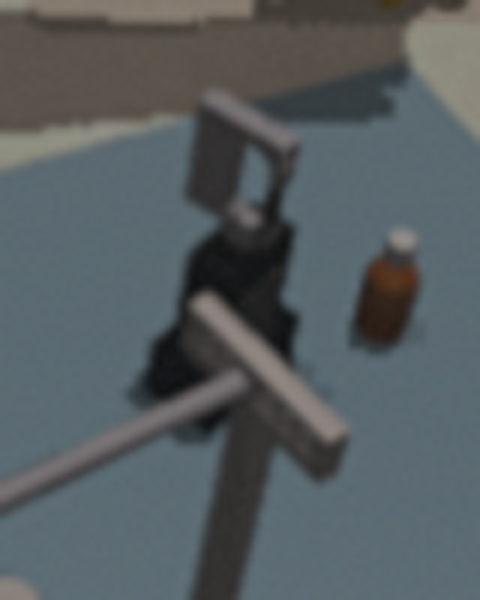

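View pics/d_c.png

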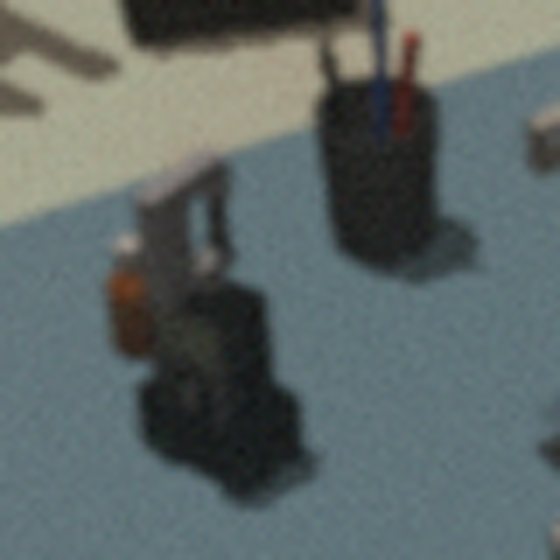

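```bash
python3 - <<'E'
from h import *
for n in("scene0","side0"):
    z=load(n); X=cloud(z).reshape(-1,3); C=z['p'].reshape(-1,3).astype(float); X0=X
    ok=~np.isnan(X[:,0])
    m=ok&(X[:,2]>.195)&(X[:,2]<.24)&(X[:,0]>.5)&(X[:,0]<.8)&(abs(X[:,1])<.3)
    P=X[m]; 
    # brackets top
    for s in(1,-1):
        Q=P[(P[:,2]>.224)&(s*(P[:,1]+.03)>.1)]
        print(n,"bracket",s,len(Q),Q.mean(0).round(4) if len(Q) else 0, (Q.min(0).round(3),Q.max(0).round(3)) if len(Q) else 0)
        if len(Q)>5:
            r=cv2.minAreaRect(Q[:,:2].astype(np.float32)*1000); print(r)
    Q=P[(P[:,1]>-.14)&(P[:,1]<.09)]
    print("bar",len(Q)); A=np.c_[Q[:,1],np.ones(len(Q))]
    print(np.linalg.lstsq(A,Q[:,0],rcond=None)[0],np.linalg.lstsq(A,Q[:,2],rcond=None)[0],np.std(Q[:,0]-A@np.linalg.lstsq(A,Q[:,0],rcond=None)[0]))
    m=ok&(X[:,2]>.02)&(X[:,2]<.21)&(X[:,0]>.37)&(X[:,0]<.53)&(X[:,1]<.29)&(X[:,1]>.16)
    P=X[m]
    for lo,hi in((.165,.21),(.118,.165),(.1,.115),(.05,.1),(.034,.046)):
        Q=P[(P[:,2]>lo)&(P[:,2]<hi)]
        if len(Q)<4: continue
        print(lo,len(Q),Q.mean(0).round(4),Q.min(0).round(3),Q.max(0).round(3),cv2.minAreaRect(Q[:,:2].astype(np.float32)*1000))
E
```

```text
scene0 bracket 1 174 [0.6287 0.1255 0.2279] (array([0.581, 0.112, 0.224]), array([0.675, 0.138, 0.232]))
((627.024169921875, 128.6556396484375), (93.26653289794922, 20.811527252197266), 10.141308784484863)
scene0 bracket -1 233 [ 0.6795 -0.1795  0.2279] (array([ 0.63 , -0.194,  0.224]), array([ 0.724, -0.167,  0.231]))
((677.445556640625, -182.73822021484375), (94.21607971191406, 19.98813247680664), 8.997119903564453)
bar 467
[-0.16530235  0.6430191 ] [6.86674852e-05 2.19684969e-01] 0.003073078687356431
0.165 121 [0.448  0.2278 0.1787] [0.419 0.214 0.165] [0.474 0.247 0.186] ((446.1055908203125, 229.85946655273438), (56.62472152709961, 17.07137107849121), 23.492502212524414)
0.118 169 [0.4449 0.2269 0.1389] [0.419 0.214 0.118] [0.471 0.246 0.165] ((444.2215576171875, 229.84091186523438), (57.37796401977539, 16.514869689941406), 22.062990188598633)
0.1 115 [0.4598 0.2255 0.1072] [0.428 0.202 0.1  ] [0.478 0.263 0.114] ((452.514892578125, 233.4491729736328), (33.73834228515625, 60.1993293762207), 23.21388053894043)
0.05 116 [0.4646 0.23   0.0815] [0.449 0.201 0.053] [0.479 0.265 0.099]
[... 942 characters left out ...]
236084)
0.118 134 [0.4363 0.2274 0.1398] [0.412 0.213 0.118] [0.468 0.25  0.165] ((439.40936279296875, 231.40069580078125), (58.72463607788086, 20.020751953125), 21.937725067138672)
0.1 62 [0.4508 0.2204 0.1065] [0.43  0.203 0.1  ] [0.471 0.238 0.114] ((451.61798095703125, 220.42556762695312), (39.851226806640625, 33.483516693115234), 6.342850685119629)
0.05 191 [0.4434 0.2208 0.0748] [0.423 0.202 0.05 ] [0.473 0.257 0.1  ] ((439.0715026855469, 224.554931640625), (32.08317947387695, 63.958187103271484), 50.398841857910156)
0.034 78 [0.4427 0.2225 0.0394] [0.415 0.195 0.034] [0.482 0.265 0.046] ((440.20794677734375, 225.0330810546875), (46.39541244506836, 82.2137222290039), 57.17222595214844)
```

```bash
cat >> h.py <<'E'
from scipy.spatial.transform import Rotation as Ro
def state():
    from workcell import monitor
    s=monitor.get_state(); q=np.array(s['orientation']); return s,Ro.from_quat(q[[1,2,3,0]])
def target_R(yaw): # meter yaw deg; tool x = meter y, tool y down, tool z = -meter x
    c,s_=np.cos(np.radians(yaw)),np.sin(np.radians(yaw))
    return Ro.from_matrix(np.array([[-s_,0,-c],[c,0,-s_],[0,-1,0]]))
def plan(pos,yaw,n,s=None,Rc=None):
    if s is None: s,Rc=state(); s=np.array(s['tcp_pos'])
    Rt=target_R(yaw); rv=(Rc.inv()*Rt).as_rotvec()
    for i in range(n):
        R0=Rc*Ro.from_rotvec(rv*i/n); d=R0.inv().apply((np.array(pos)-s)/n)*1000
        print(np.round(d,1),np.round(np.degrees(rv)/n,2))
    return s
E
python3 -c "
from h import *
plan([.427,.224,.28],22,8)"
```

```text
[-31.3  -3.4 -44.6] [-0.   -4.57 -0.01]
[-34.7  -3.4 -42. ] [-0.   -4.57 -0.01]
[-38.   -3.4 -39.1] [-0.   -4.57 -0.01]
[-41.   -3.4 -35.9] [-0.   -4.57 -0.01]
[-43.7  -3.4 -32.5] [-0.   -4.57 -0.01]
[-46.2  -3.4 -28.9] [-0.   -4.57 -0.01]
[-48.3  -3.4 -25.2] [-0.   -4.57 -0.01]
[-50.2  -3.4 -21.2] [-0.   -4.57 -0.01]
```

>>> drive_tool:
  plan: "1 -31 -3.5 -45 0 -4.6 0; 1 -35 -3.5 -42 0 -4.6 0; 1 -38 -3.5 -39 0 -4.6 0; 1 -41 -3.5 -36 0 -4.6 0; 1 -44 -3.5 -32 0 -4.6 0; 1 -46 -3.5 -29 0 -4.6 0; 1 -48 -3.5 -25 0 -4.6 0; 1 -50 -3.5 -21 0 -4.6 0"

```text
clock: 1.15
tcp_pos: [0.436, 0.2204, 0.279]
orientation: [0.385, -0.386, -0.592, 0.594]
wrist_force: [0.2, 1.2, 0.3]
finger_gap: 0.0852
```

```bash
python3 -c "
from h import *
plan([.427,.224,.28],22,2)"
```

```text
[ 3.4 -0.5  3.4] [-0.08  0.97 -0.06]
[ 3.4 -0.5  3.4] [-0.08  0.97 -0.06]
```

>>> drive_tool:
  plan: "1 3.5 -10 3.5 0 1 0; 1 3.5 -10 3.5 0 1 0; 1 0 0 0 0 0 0"

```text
clock: 1.52
tcp_pos: [0.4276, 0.2222, 0.2995]
orientation: [0.398, -0.398, -0.583, 0.586]
wrist_force: [-0.3, 0.1, -1.0]
finger_gap: 0.0856
```

```bash
python3 -c "
from h import *
s,R=state(); print(s['tcp_pos'],R.as_matrix().round(3),s['wrist_force'])
z=save('wrist','1'); cv2.imwrite('pics/w1.png',z['p'][:,:,::-1])
X=cloud(z).reshape(-1,3)
P=X[(X[:,2]>.02)&(X[:,2]<.2)&(X[:,0]>.37)&(X[:,0]<.53)&(X[:,1]<.29)&(X[:,1]>.16)]
for lo,hi in((.178,.19),(.12,.178),(.1,.116),(.034,.046)):
    Q=P[(P[:,2]>lo)&(P[:,2]<hi)]
    print(lo,len(Q),Q.mean(0).round(4),cv2.minAreaRect(Q[:,:2].astype(np.float32)*1000))
def M(p,o=(451.5,233.5),yaw=22):
    c,s=np.cos(np.radians(yaw)),np.sin(np.radians(yaw)); p=np.array(p,float)
    return np.c_[o[0]+c*p[:,0]-s*p[:,1],o[1]+s*p[:,0]+c*p[:,1],8+p[:,2]]/1000
im=z['p'][:,:,::-1].copy()
for pts in ([(-37,-7,176),(18,-7,176),(18,7,176),(-37,7,176)],[(-16,-30,100),(16,-30,100),(16,30,100),(-16,30,100)]):
    cv2.polylines(im,[np.round(proj(z,M(pts))).astype(int)],True,(0,0,255))
cv2.imwrite('pics/w1o.png',im)
"
```

```text
[0.42762932 0.22224759 0.29947691] [[-0.366 -0.003 -0.931]
 [ 0.931 -0.003 -0.366]
 [-0.002 -1.     0.004]] [-0.30086715  0.10825343 -1.03557326]
0.178 832 [0.4411 0.2311 0.1849] ((442.5704040527344, 231.76300048828125), (55.28679656982422, 13.949017524719238), 23.04540252685547)
0.12 198 [0.4178 0.2212 0.1515] ((418.22149658203125, 221.48233032226562), (2.2086870670318604, 13.932997703552246), 22.14122200012207)
0.1 859 [0.4493 0.2345 0.1083] ((450.87445068359375, 234.87237548828125), (32.41520309448242, 59.20861053466797), 23.117450714111328)
0.034 340 [0.4364 0.2327 0.0403] ((450.6815490722656, 235.87721252441406), (45.25893783569336, 74.4411849975586), 21.923368453979492)
```

View pics/w1o.png

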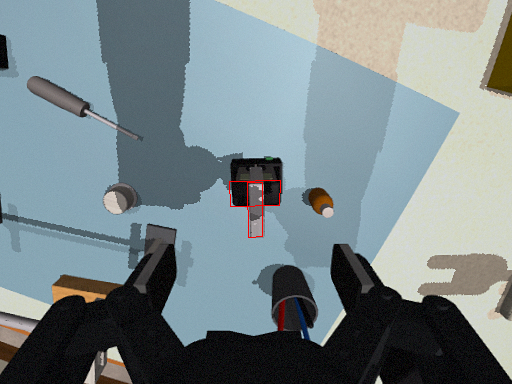

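```bash
python3 -c "
from h import *
z=load('wrist1'); crop(z,200,130,320,250,5,'w1c.png')
X=cloud(z)
for v in range(150,245,6): print(v,X[v,256].round(3))
print(proj(z,X[200,256]), proj(z,[.4411,.2311,.1849]))
"
```

```text
150 [0.419 0.223 0.002]
156 [0.428 0.227 0.001]
162 [0.431 0.228 0.031]
168 [0.417 0.222 0.127]
174 [0.417 0.221 0.153]
180 [0.418 0.221 0.173]
186 [0.42  0.222 0.185]
192 [0.425 0.224 0.186]
198 [0.43  0.226 0.186]
204 [0.436 0.229 0.185]
210 [0.441 0.231 0.186]
216 [0.447 0.233 0.185]
222 [0.453 0.235 0.185]
228 [0.459 0.238 0.185]
234 [0.464 0.24  0.186]
240 [0.563 0.281 0.003]
[[256. 200.]] [[256.53566231 209.61577944]]
```

View pics/w1c.png

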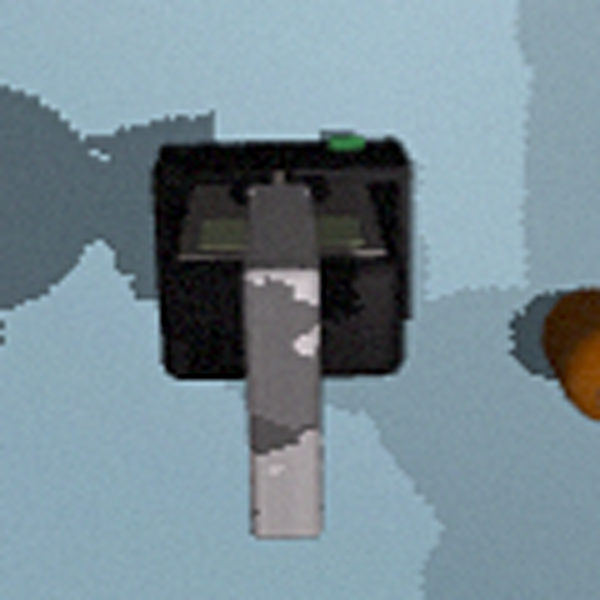

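```bash
python3 -c "
from h import *
plan([.4272,.2252,.152],22.5,4)"
```

```text
[ 0.8 36.8 -0.4] [-0.06 -0.25 -0.03]
[ 0.8 36.8 -0.3] [-0.06 -0.25 -0.03]
[ 0.7 36.8 -0.3] [-0.06 -0.25 -0.03]
[ 0.7 36.8 -0.3] [-0.06 -0.25 -0.03]
```

>>> drive_tool:
  plan: "0.2 1.5 37 -0.7 0 -0.5 0; 0.2 1.5 37 -0.7 0 -0.5 0; 0.2 0 36 0 0 0 0; 0.2 0 32 0 0 0 0; 0.2 0 4 0 0 0 0"

```text
clock: 2.2
tcp_pos: [0.4237, 0.2307, 0.1495]
orientation: [0.389, -0.389, -0.589, 0.591]
wrist_force: [0.2, -0.6, 0.1]
finger_gap: 0.0513
```

```bash
python3 -c "
from h import *
s,R=state(); print(s['tcp_pos'],R.as_matrix().round(3),s['wrist_force'],s['finger_gap'])
plan([.4272,.2252,.152],22.5,1)
z=save('wrist','2'); cv2.imwrite('pics/w2.png',z['p'][:,:,::-1])
z=save('side','2'); crop(z,150,100,260,220,5,'d2.png')
"
```

```text
[0.42365286 0.23068838 0.14947279] [[-0.394 -0.001 -0.919]
 [ 0.919 -0.002 -0.394]
 [-0.002 -1.     0.002]] [ 0.21170485 -0.56092629  0.12159185] 0.05133286455863626
[-6.4 -2.5 -1.1] [-0.11  0.7  -0.1 ]
```

View pics/w2.png

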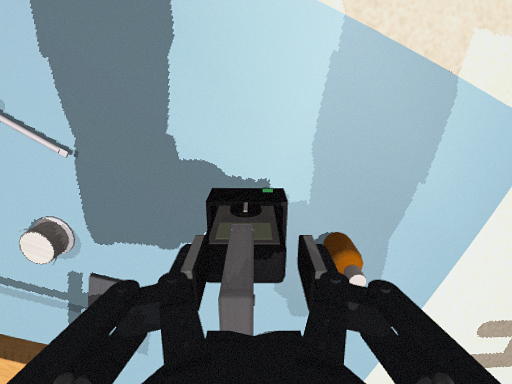

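View pics/d2.png

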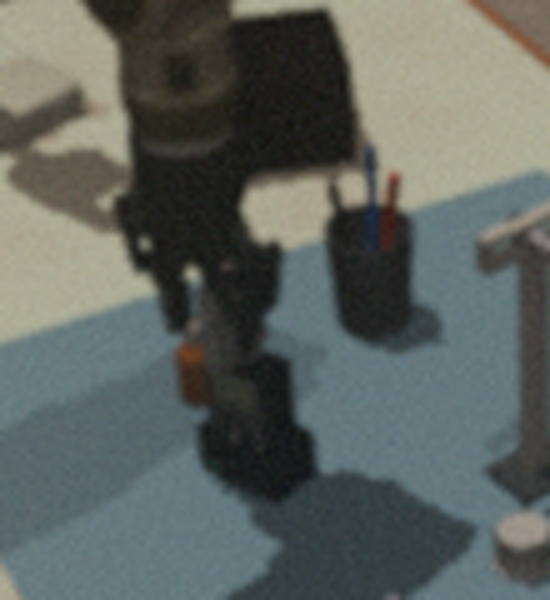

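>>> drive_tool:
  plan: "0.2 -6.4 -2.5 -1 0 0.7 0; 0.2 0 0 0 0 0 0"

```text
clock: 2.55
tcp_pos: [0.4307, 0.2262, 0.1571]
orientation: [-0.391, 0.395, 0.589, -0.586]
wrist_force: [0.6, -0.7, 0.9]
finger_gap: 0.0511
```

```bash
python3 -c "
from h import *
plan([.4272,.2252,.152],22.5,1)"
```

```text
[0.4 5.  3.6] [ 0.38 -0.02 -0.14]
```

>>> drive_tool:
  plan: "0.2 0 4.5 3 0 0 0; 0.2 0 0 0 0 0 0; 0.2 0 0 0 0 0 0"

```text
clock: 2.92
tcp_pos: [0.4288, 0.2249, 0.1537]
orientation: [-0.391, 0.396, 0.59, -0.585]
wrist_force: [-0.2, -0.6, -0.2]
finger_gap: 0.0511
```

```bash
python3 -c "
from h import *
plan([.4272,.2252,.152],22.5,1)"
```

```text
[0.8 1.7 1.3] [ 0.54 -0.06 -0.15]
```

>>> drive_tool:
  plan: "0.2 0.5 1.5 1 0.5 0 0; -1 0 0 0 0 0 0; -1 0 0 0 0 0 0; -1 0 0 0 0 0 0; -1 0 0 0 0 0 0; -1 0 0 0 0 0 0"
  grip_force: 60

```text
clock: 3.68
tcp_pos: [0.4275, 0.225, 0.1521]
orientation: [0.392, -0.394, -0.587, 0.588]
wrist_force: [-0.5, -0.7, 1.5]
finger_gap: 0.0131
```

```bash
python3 -c "
from h import *
s,R=state();print(s['wrist_force'],s['ft_torque'])
plan([.4272,.2252,.152],22.5,1)"
```

```text
[-0.45883361 -0.65434078  1.50474405] [-0.01690684  0.04511071 -0.05912959]
[0.3 0.1 0.2] [-0.01 -0.07 -0.15]
```

>>> drive_tool:
  plan: "-1 0 -6 0 0 0 0; -1 0 -10 0 0 0 0; -1 0 -14 0 0 0 0; -1 0 -16 0 0 0 0; -1 0 -16 0 0 0 0; -1 0 -16 0 0 0 0; -1 0 -10 0 0 0 0; -1 0 0 0 0 0 0"

```text
clock: 4.68
tcp_pos: [0.4272, 0.2252, 0.2468]
orientation: [0.392, -0.394, -0.587, 0.588]
wrist_force: [0.6, -0.2, -2.7]
finger_gap: 0.0136
```

```bash
python3 -c "
from h import *
s,R=state();print(s['wrist_force'],s['ft_torque'],s['tcp_pos'],R.as_matrix().round(3))
z=save('side','3'); crop(z,150,80,260,200,5,'d3.png')
"
```

```text
[ 0.58338824 -0.24617043 -2.65694295] [-0.03772611  0.0976693   0.04484812] [0.42720854 0.2252306  0.2468411 ] [[-0.382  0.001 -0.924]
 [ 0.924 -0.002 -0.382]
 [-0.003 -1.    -0.   ]]
```

View pics/d3.png

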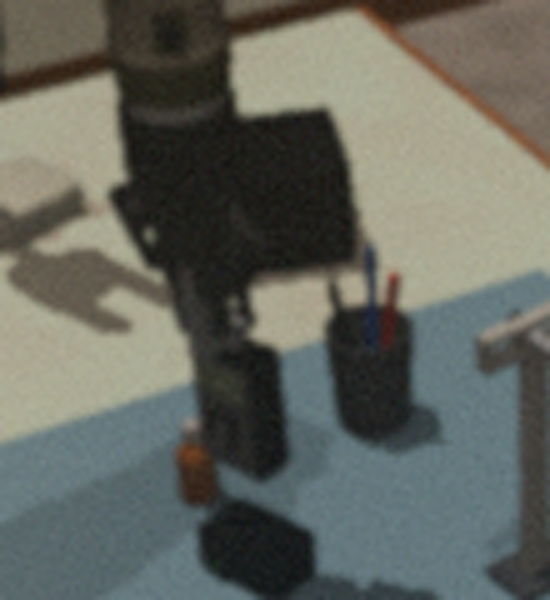

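```bash
python3 -c "
from h import *
plan([.5586,-.0409,.235],9.3,7)"
```

```text
[-42.3   1.7  -2.9] [-0.    1.88 -0.02]
[-42.2   1.7  -4.3] [-0.    1.88 -0.02]
[-42.    1.7  -5.6] [-0.    1.88 -0.02]
[-41.8   1.7  -7. ] [-0.    1.88 -0.02]
[-41.6   1.7  -8.4] [-0.    1.88 -0.02]
[-41.3   1.6  -9.7] [-0.    1.88 -0.02]
[-40.9   1.6 -11.1] [-0.    1.88 -0.02]
```

>>> drive_tool:
  plan: "-1 -30 1 -3 0 1.9 0; -1 -42 1.5 -4.3 0 1.9 0; -1 -42 1.5 -5.6 0 1.9 0; -1 -42 1.5 -7 0 1.9 0; -1 -42 1.5 -8.4 0 1.9 0; -1 -41 1.5 -9.7 0 1.9 0; -1 -30 1.5 -11 0 1.9 0; -1 -14 0 0 0 0 0"

```text
clock: 5.72
tcp_pos: [0.5537, -0.0397, 0.2296]
orientation: [0.462, -0.457, -0.535, 0.54]
wrist_force: [-0.1, 0.3, -1.9]
finger_gap: 0.0135
```

```bash
python3 -c "
from h import *
s,R=state();print(s['wrist_force'],s['ft_torque'],s['tcp_pos'],R.as_matrix().round(3))
plan([.5586,-.0409,.223],9.3,1)
"
```

```text
[-0.09513987  0.29825604 -1.93008819] [ 0.04446301  0.08688929 -0.01415908] [ 0.55370843 -0.03973704  0.22961267] [[-0.156 -0.01  -0.988]
 [ 0.988 -0.001 -0.156]
 [ 0.    -1.     0.01 ]]
[-1.9  6.6 -4.7] [-0.55 -0.34  0.02]
```

>>> drive_tool:
  plan: "-1 -1 6 -2 -0.5 -0.3 0; -1 0 0 0 0 0 0; -1 0 0 0 0 0 0"

```text
clock: 6.1
tcp_pos: [0.5539, -0.039, 0.222]
orientation: [0.459, -0.456, -0.539, 0.539]
wrist_force: [0.3, -0.6, -2.6]
finger_gap: 0.0133
```

```bash
python3 -c "
from h import *
s,R=state();print(s['wrist_force'],s['ft_torque'],s['tcp_pos'],R.as_matrix().round(3))
plan([.5586,-.0409,.223],9.3,1)
z=save('wrist','4'); cv2.imwrite('pics/w4.png',z['p'][:,:,::-1])
z=save('side','4'); crop(z,180,60,340,260,3,'d4.png')
z=save('scene','4'); crop(z,180,140,340,300,4,'s4.png')
z=load('wrist4');X=cloud(z).reshape(-1,3)
P=X[(X[:,2]>.2)&(X[:,2]<.235)&(X[:,0]>.59)&(X[:,0]<.72)&(X[:,1]<.1)&(X[:,1]>-.15)]
print(len(P),P.mean(0))
A=np.c_[P[:,1],np.ones(len(P))]; f=np.linalg.lstsq(A,P[:,0],rcond=None)[0]; print(f,(P[:,0]-A@f).std())
"
```

```text
[ 0.2590741  -0.5715195  -2.60012066] [-0.03167146  0.04947202  0.03250059] [ 0.55394145 -0.03901724  0.22199836] [[-0.162 -0.004 -0.987]
 [ 0.987  0.002 -0.162]
 [ 0.003 -1.     0.003]]
[-2.6 -1.  -4.3] [-0.2   0.05  0.15]
160 [ 0.6398131  -0.02487712  0.21796444]
[-0.15813743  0.63587909] 0.0014151119497807074
```

View pics/w4.png

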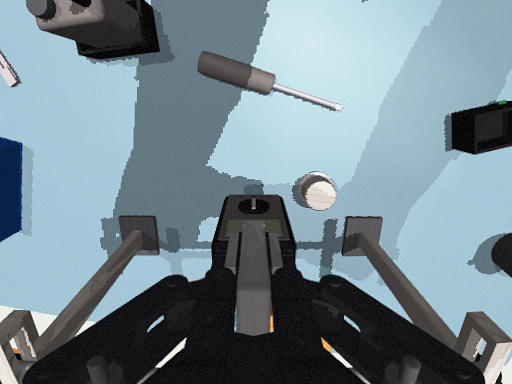

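View pics/d4.png

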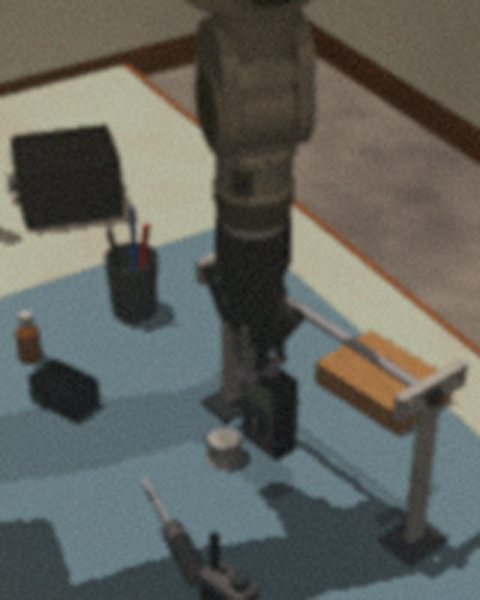

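View pics/s4.png

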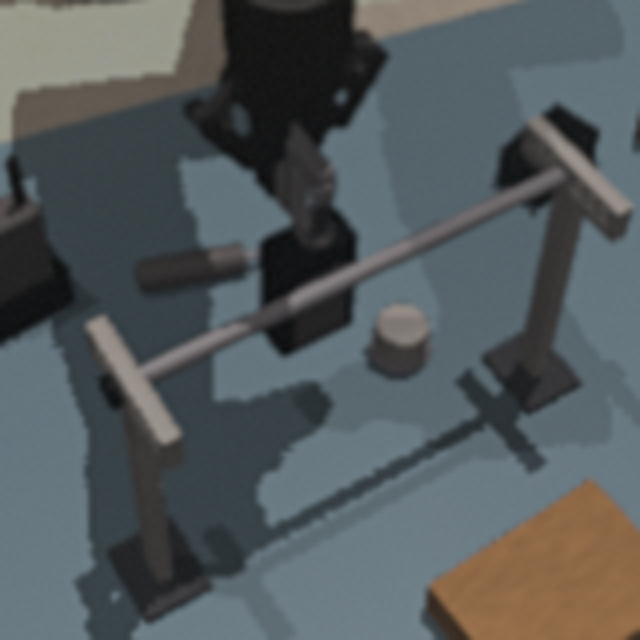

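>>> drive_tool:
  plan: "-1 -1 -2 -8 -0.2 0 0; -1 0 0 -10 0 0 0; -1 0 0 -10 0 0 0; -1 0 0 -6 0 0 0; -1 0 0 0 0 0 0; -1 0 0 0 0 0 0"

```text
clock: 7.0
tcp_pos: [0.5913, -0.0336, 0.2246]
orientation: [-0.457, 0.457, 0.54, -0.538]
wrist_force: [0.8, -0.6, -3.4]
finger_gap: 0.0133
```

```bash
cat > st.py <<'E'
from h import *
s,R=state(); e=np.array([.987,.1616,0]); B=np.array([.6435,-.027,.215]); p=np.array(s['tcp_pos'])
print('F',s['wrist_force'].round(2),'Fe',round(float(e@s['wrist_force']),2),'tau',s['ft_torque'].round(3))
print('bar in meter x',round(1000*float(e@(B-p))-26,1),'z',round(359.1-p[2]*1000,1),'rot to level',np.degrees((R.inv()*target_R(9.3)).as_rotvec()).round(2), 'tcp',p.round(4),'clock',s['clock'])
E
python3 st.py
```

```text
F [ 0.82 -0.61 -3.43] Fe 0.71 tau [0.003 0.04  0.014]
bar in meter x 26.6 z 134.5 rot to level [0.11 0.12 0.11] tcp [ 0.5913 -0.0336  0.2246] clock 7.0
```

```bash
python3 - <<'E'
from h import *
s,R=state(); p=np.array(s['tcp_pos']); e=np.array([.987,.1616,0]); l=np.array([-.1616,.987,0])
z=save('scene','5'); crop(z,210,150,310,250,6,'s5.png')
z2=save('side','5'); crop(z2,230,110,330,230,5,'d5.png')
for zz in (z,z2):
    X=cloud(zz).reshape(-1,3); d=X-p
    a=1000*(d@e)-26; b=1000*(d@l); h=X[:,2]*1000
    hk=(abs(b)<12)&(a>-45)&(a<60)&(h>185)&(h<270)
    Q=np.c_[a,b,h-80.5][hk]   # meter frame guess -> wait bar x sign
    Q[:,0]+=52-0  # placeholder
    # meter x = e.(X-p)*1000-26 ; report
    mx=1000*(d@e)-26
    for lo,hi in((130,140),(140,150),(150,160),(160,170),(170,182)):
        m=(abs(b)<9)&(mx>-60)&(mx<60)&(h-80.5>lo)&(h-80.5<hi)
        print(lo,m.sum(),np.sort(mx[m])[[0,len(mx[m])//2,-1]].round(1) if m.sum() else '')
    m=(abs(b)>25)&(abs(b)<80)&(h>205)&(h<230)&(mx>0)&(mx<60); print('bar',m.sum(),mx[m].mean(),np.percentile(mx[m],[2,98]),h[m].mean(),np.percentile(h[m],[2,98]))
E
```

```text
130 49 [-15.2  16.   34.1]
140 36 [-14.3  16.5  34.2]
150 24 [-16.2  15.7  19.1]
160 31 [-15.5  14.6  19.4]
170 97 [-26.2   0.6  19.5]
bar 215 30.392275286229946 [23.7033994  34.71459064] 219.8781406041664 [214.74384611 223.14783608]
130 21 [-42.6   6.9  25.4]
140 13 [-41.5 -39.2  26.3]
150 9 [-40.2 -39.  -31.7]
160 7 [-40.  -39.7 -19.4]
170 12 [-41.2 -38.7 -37.1]
bar 58 22.819715476687104 [17.98801664 28.3096542 ] 217.37954225181602 [210.00775245 222.41545309]
```

View pics/s5.png

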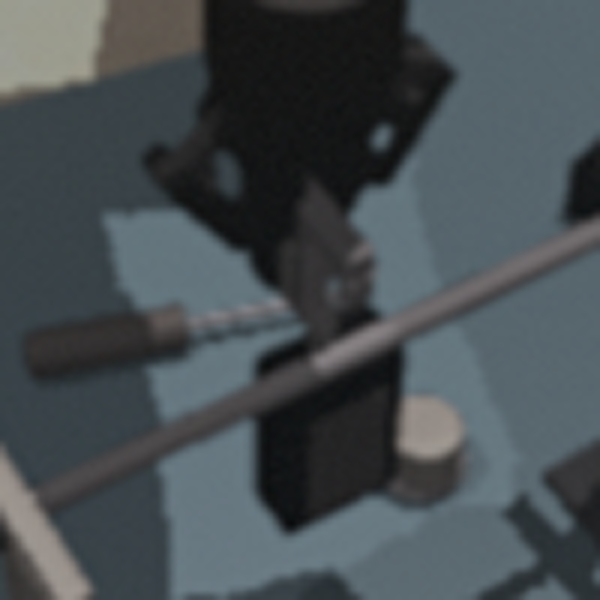

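View pics/d5.png

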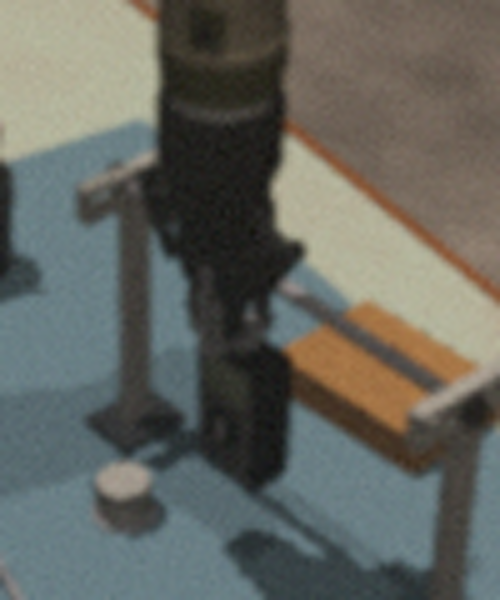

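>>> drive_tool:
  plan: "-1 0 0 -3 0 0 0; -1 0 0 -2 0 0 0; -1 0 0 0 0 0 0"

```text
clock: 7.48
tcp_pos: [0.5961, -0.0329, 0.225]
orientation: [-0.457, 0.457, 0.54, -0.538]
wrist_force: [-0.1, -0.1, -2.4]
finger_gap: 0.0136
```

```bash
python3 st.py
```

```text
F [-0.07 -0.05 -2.42] Fe -0.08 tau [ 0.047  0.064 -0.001]
bar in meter x 21.7 z 134.1 rot to level [0.13 0.1  0.1 ] tcp [ 0.5961 -0.0329  0.225 ] clock 7.475
```

>>> drive_tool:
  plan: "-1 0 0.5 -2 0 0 0; -1 0 0 -2 0 0 0; -1 0 0 0 0 0 0"

```text
clock: 7.85
tcp_pos: [0.599, -0.0324, 0.2245]
orientation: [-0.458, 0.457, 0.539, -0.539]
wrist_force: [-2.6, -1.0, -1.3]
finger_gap: 0.0132
```

```bash
python3 st.py
```

```text
F [-2.63 -1.01 -1.34] Fe -2.76 tau [-0.088  0.597 -0.039]
bar in meter x 18.8 z 134.6 rot to level [-0.03  0.08  0.1 ] tcp [ 0.599  -0.0324  0.2245] clock 7.85
```

>>> drive_tool:
  plan: "-1 0 0 -2.5 0 0 0; -1 0 0 -2.5 0 0 0; -1 0 0 -2 0 0 0"

```text
clock: 8.22
tcp_pos: [0.6045, -0.0314, 0.2241]
orientation: [0.459, -0.456, -0.538, 0.54]
wrist_force: [-5.3, -1.6, -1.2]
finger_gap: 0.0135
```

```bash
python3 st.py
```

```text
F [-5.3  -1.63 -1.21] Fe -5.49 tau [-0.23   1.053 -0.007]
bar in meter x 13.2 z 135.0 rot to level [-0.24  0.06  0.11] tcp [ 0.6045 -0.0314  0.2241] clock 8.225
```

>>> drive_tool:
  plan: "-1 0 0 -2.5 0 0 0; -1 0 0 -2.5 0 0 0"

```text
clock: 8.48
tcp_pos: [0.6081, -0.0306, 0.2231]
orientation: [0.46, -0.455, -0.537, 0.541]
wrist_force: [-5.0, -0.6, -2.3]
finger_gap: 0.0134
```

```bash
python3 st.py
```

```text
F [-4.97 -0.62 -2.28] Fe -5.01 tau [-0.249  1.146 -0.004]
bar in meter x 9.5 z 136.0 rot to level [-0.47  0.05  0.14] tcp [ 0.6081 -0.0306  0.2231] clock 8.475
```

Force steady at the gate's level; keep going, mending the slight tilt and sag.

>>> drive_tool:
  plan: "-1 0 -0.5 -2.5 -0.4 0 0; -1 0 -0.5 -2.5 -0.2 0 0; -1 0 0 -2 0 0 0"

```text
clock: 8.85
tcp_pos: [0.6123, -0.0294, 0.2216]
orientation: [0.46, -0.455, -0.538, 0.54]
wrist_force: [-5.4, -1.4, -3.4]
finger_gap: 0.0136
```

```bash
python3 st.py
```

```text
F [-5.4  -1.41 -3.39] Fe -5.55 tau [-0.268  1.15   0.036]
bar in meter x 5.2 z 137.5 rot to level [-0.35  0.03  0.22] tcp [ 0.6123 -0.0294  0.2216] clock 8.85
```

>>> drive_tool:
  plan: "-1 0 -1.8 -2.5 -0.4 0 0; -1 0 -1.5 -2.5 -0.2 0 0; -1 0 -0.8 -2.5 0 0 0"

```text
clock: 9.22
tcp_pos: [0.6164, -0.0284, 0.2223]
orientation: [0.461, -0.455, -0.539, 0.539]
wrist_force: [-5.5, -1.3, -3.6]
finger_gap: 0.0137
```

```bash
python3 st.py
```

```text
F [-5.52 -1.31 -3.64] Fe -5.66 tau [-0.279  1.181  0.006]
bar in meter x 0.9 z 136.8 rot to level [-0.34 -0.01  0.32] tcp [ 0.6164 -0.0284  0.2223] clock 9.225
```

>>> drive_tool:
  plan: "-1 0 -1.5 -2.5 -0.3 0 0.2; -1 0 -1 -2.5 -0.2 0 0.1"

```text
clock: 9.48
tcp_pos: [0.6191, -0.0275, 0.2221]
orientation: [0.459, -0.456, -0.538, 0.54]
wrist_force: [-6.0, -1.0, -5.1]
finger_gap: 0.0131
```

```bash
python3 st.py; python3 -c "
from h import *
z=save('scene','6'); crop(z,210,150,310,250,6,'s6.png')"
```

```text
F [-6.03 -1.02 -5.06] Fe -6.11 tau [-0.222  1.194  0.007]
bar in meter x -1.9 z 137.0 rot to level [-0.25 -0.03  0.1 ] tcp [ 0.6191 -0.0275  0.2221] clock 9.475
```

View pics/s6.png

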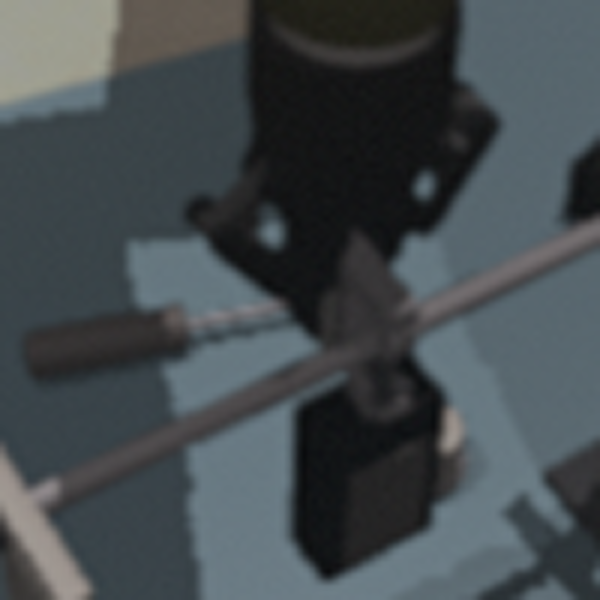

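>>> drive_tool:
  plan: "-1 0 2.5 -0.6 -0.2 0 0; -1 0 3 -0.5 0 0 0; -1 0 3 -0.5 0 0 0"

```text
clock: 9.9
tcp_pos: [0.621, -0.0269, 0.2119]
orientation: [-0.459, 0.457, 0.539, -0.539]
wrist_force: [-2.3, -1.2, -5.4]
finger_gap: 0.0132
```

```bash
python3 st.py
```

```text
F [-2.31 -1.17 -5.37] Fe -2.47 tau [-0.122  0.453  0.004]
bar in meter x -3.8 z 147.2 rot to level [-0.08 -0.01  0.16] tcp [ 0.621  -0.0269  0.2119] clock 9.9
```

>>> drive_tool:
  plan: "-1 0 2 0.8 0 0 0; -1 0 2 0.6 0 0 0; -1 0 0 0 0 0 0"

```text
clock: 10.28
tcp_pos: [0.6224, -0.027, 0.2089]
orientation: [-0.457, 0.458, 0.541, -0.537]
wrist_force: [0.1, -0.5, -2.8]
finger_gap: 0.0133
```

```bash
python3 st.py; python3 -c "
from h import *
z=save('scene','7'); crop(z,210,150,310,250,6,'s7.png')"
```

```text
F [ 0.14 -0.46 -2.8 ] Fe 0.06 tau [-0.039  0.08  -0.052]
bar in meter x -5.2 z 150.2 rot to level [0.3  0.01 0.1 ] tcp [ 0.6224 -0.027   0.2089] clock 10.275
```

View pics/s7.png

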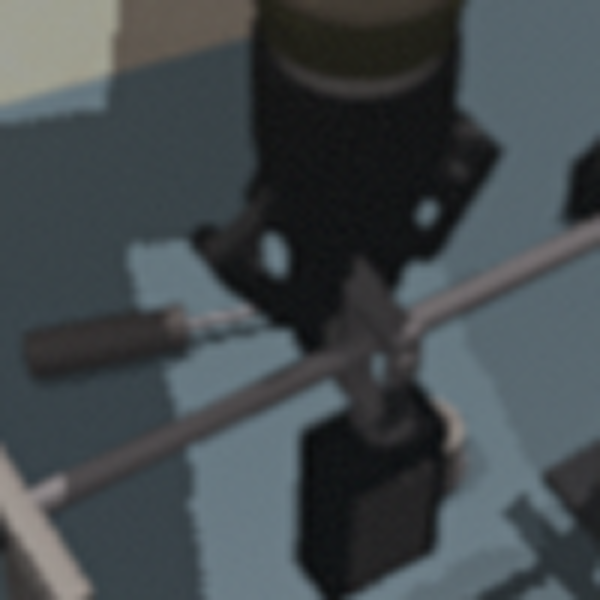

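>>> drive_tool:
  plan: "-1 0 1.5 2 0.3 0 0; -1 0 1.5 1.5 0 0 0; -1 0 1 0 0 0 0; -1 0 0 0 0 0 0"

```text
clock: 10.82
tcp_pos: [0.6193, -0.0276, 0.2054]
orientation: [-0.458, 0.458, 0.54, -0.538]
wrist_force: [-0.8, 0.3, -3.4]
finger_gap: 0.0135
```

```bash
python3 st.py
```

```text
F [-0.8   0.32 -3.44] Fe -0.73 tau [-0.008  0.053  0.039]
bar in meter x -2.0 z 153.7 rot to level [0.08 0.01 0.08] tcp [ 0.6193 -0.0276  0.2054] clock 10.825
```

>>> drive_tool:
  plan: "-1 0 2 0.3 0 0 0; -1 0 1.5 0 0 0 0; -1 0 1 0 0 0 0; -1 0 0 0 0 0 0"

```text
clock: 11.32
tcp_pos: [0.619, -0.0277, 0.2004]
orientation: [-0.458, 0.458, 0.54, -0.538]
wrist_force: [0.5, -0.5, -2.3]
finger_gap: 0.0135
```

```bash
python3 st.py
```

```text
F [ 0.5  -0.5  -2.33] Fe 0.41 tau [0.006 0.053 0.001]
bar in meter x -1.7 z 158.7 rot to level [0.07 0.01 0.08] tcp [ 0.619  -0.0277  0.2004] clock 11.325
```

>>> drive_tool:
  plan: "-1 0 1 0 0 0 0; -1 0 0.8 0 0 0 0; -1 0 0 0 0 0 0"

```text
clock: 11.7
tcp_pos: [0.6191, -0.0277, 0.1995]
orientation: [-0.458, 0.458, 0.54, -0.538]
wrist_force: [-0.7, 0.6, -2.7]
finger_gap: 0.0138
```

```bash
python3 st.py
```

```text
F [-0.7   0.58 -2.65] Fe -0.59 tau [-0.013  0.135 -0.001]
bar in meter x -1.8 z 159.6 rot to level [0.12 0.02 0.06] tcp [ 0.6191 -0.0277  0.1995] clock 11.7
```

>>> drive_tool:
  plan: "-1 0 1 0 0 0 0; -1 0 0.8 0 0 0 0; -1 0 0 0 0 0 0"

```text
clock: 12.08
tcp_pos: [0.6192, -0.0277, 0.1993]
orientation: [-0.457, 0.459, 0.54, -0.538]
wrist_force: [-1.4, -0.3, 0.6]
finger_gap: 0.0133
```

```bash
python3 st.py
```

```text
F [-1.38 -0.26  0.58] Fe -1.4 tau [ 0.041  0.318 -0.018]
bar in meter x -1.9 z 159.8 rot to level [0.22 0.02 0.02] tcp [ 0.6192 -0.0277  0.1993] clock 12.075
```

>>> drive_tool:
  plan: "-1 0 0 0.5 0 0 0; -1 0 0 0 0 0 0; -0.5 0 0 0 0 0 0; -0.3 0 0 0 0 0 0; 0 0 0 0 0 0 0; 0 0 0 0 0 0 0"
  grip_force: 20

```text
clock: 12.82
tcp_pos: [0.6196, -0.0279, 0.1984]
orientation: [-0.457, 0.459, 0.54, -0.538]
wrist_force: [1.0, -0.5, -0.9]
finger_gap: 0.0425
```

```bash
python3 st.py; python3 -c "
from h import *
z=save('scene','8'); crop(z,210,150,310,250,6,'s8.png')
z=save('wrist','8'); cv2.imwrite('pics/w8.png',z['p'][:,:,::-1])"
```

```text
F [ 1.01 -0.5  -0.89] Fe 0.92 tau [ 0.046 -0.006 -0.011]
bar in meter x -2.3 z 160.7 rot to level [0.27 0.01 0.01] tcp [ 0.6196 -0.0279  0.1984] clock 12.825
```

View pics/s8.png

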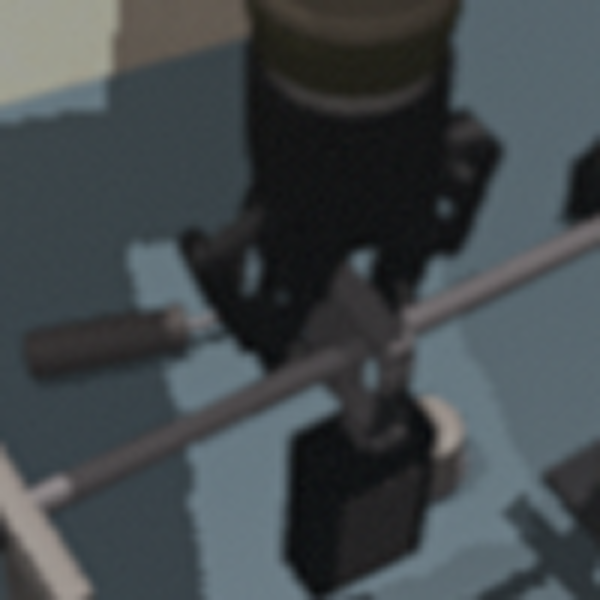

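View pics/w8.png

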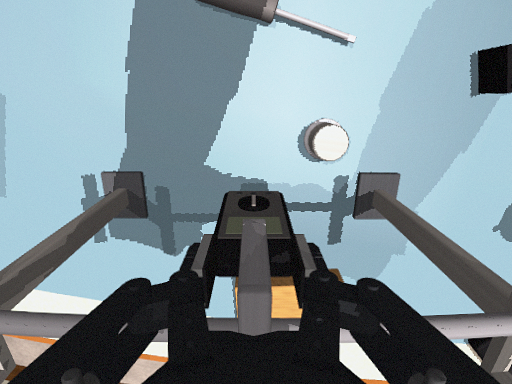

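>>> drive_tool:
  plan: "0 0 -5 0 0 0 0; 0 0 -15 0 0 0 0; 0 0 -25 0 0 0 0; 0 0 -30 0 0 0 0; 0 0 -30 0 0 0 0; 0 0 -20 10 0 0 0; 0 0 0 20 0 0 0; 0 0 0 0 0 0 0"

```text
clock: 13.92
tcp_pos: [0.5895, -0.0331, 0.3356]
orientation: [-0.454, 0.461, 0.542, -0.536]
wrist_force: [0.9, 0.9, 0.8]
finger_gap: 0.0429
```

>>> drive_tool:
  plan: "0 0 0 30 0 0 0; 0 0 0 40 0 0 0; 0 0 0 40 0 0 0; 0 0 0 20 0 0 0; 0 0 0 0 0 0 0; 0 0 0 0 0 0 0; 0 0 0 0 0 0 0; 0 0 0 0 0 0 0"

```text
clock: 14.92
tcp_pos: [0.4637, -0.0547, 0.3362]
orientation: [-0.452, 0.463, 0.543, -0.535]
wrist_force: [-0.0, -0.3, 0.9]
finger_gap: 0.0424
```

>>> drive_tool:
  plan: "0 0 0 0 0 0 0; 0 0 0 0 0 0 0; 0 0 0 0 0 0 0; 0 0 0 0 0 0 0; 0 0 0 0 0 0 0; 0 0 0 0 0 0 0; 0 0 0 0 0 0 0; 0 0 0 0 0 0 0"

```text
clock: 15.92
tcp_pos: [0.4642, -0.0546, 0.3357]
orientation: [-0.452, 0.462, 0.543, -0.535]
wrist_force: [-0.0, -0.1, -0.7]
finger_gap: 0.0425
```

```bash
python3 st.py; python3 - <<'E'
from h import *
z=save('scene','9'); crop(z,180,130,340,290,4,'s9.png')
z2=save('side','9'); crop(z2,180,90,340,290,3,'d9.png')
z3=save('wrist','9'); cv2.imwrite('pics/w9.png',z3['p'][:,:,::-1])
X=cloud(z).reshape(-1,3)
# bystanders moved? compare with first pic
a=load('scene0'); 
E
```

```text
F [-0.01 -0.11 -0.73] Fe -0.03 tau [-0.005 -0.    -0.007]
bar in meter x 155.4 z 23.4 rot to level [ 1.02  0.1  -0.23] tcp [ 0.4642 -0.0546  0.3357] clock 15.925
```

View pics/s9.png

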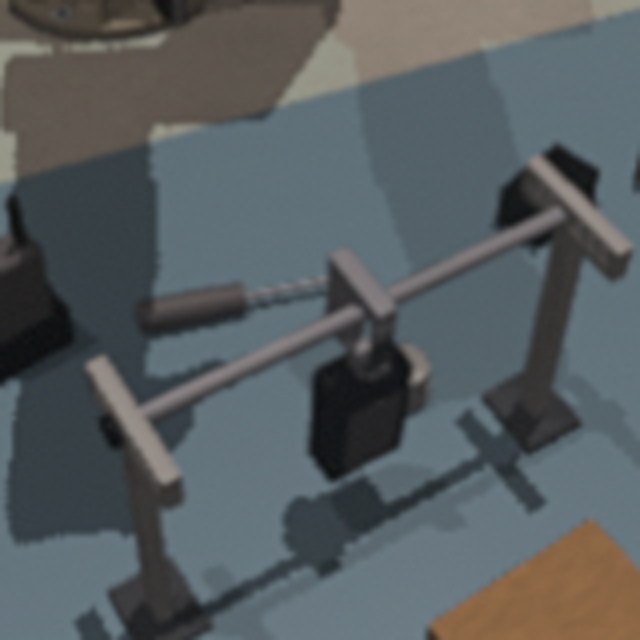

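View pics/d9.png

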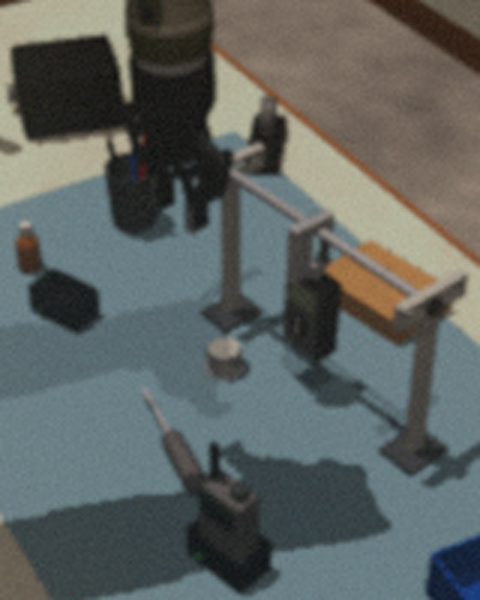

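View pics/w9.png

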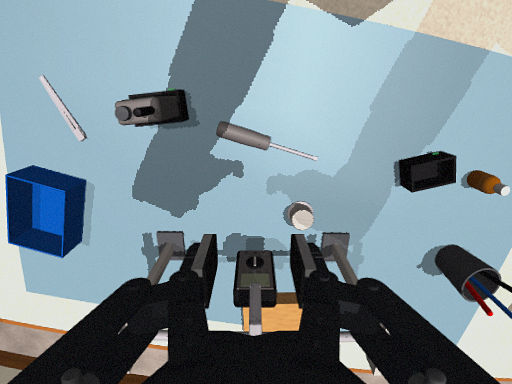

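>>> drive_tool:
  plan: "0 0 0 0 0 0 0; 0 0 0 0 0 0 0; 0 0 0 0 0 0 0; 0 0 0 0 0 0 0; 0 0 0 0 0 0 0; 0 0 0 0 0 0 0; 0 0 0 0 0 0 0; 0 0 0 0 0 0 0"

```text
clock: 17.08
tcp_pos: [0.4642, -0.0546, 0.3356]
orientation: [-0.452, 0.462, 0.543, -0.535]
wrist_force: [-0.7, -0.9, 0.3]
finger_gap: 0.0428
```

```bash
python3 - <<'E'
from h import *
z=save('scene','10'); a=load('scene9'); 
g=lambda z:cv2.cvtColor(z['p'],cv2.COLOR_RGB2GRAY).astype(float)[190:260,250:295]
print(abs(g(z)-g(a)).mean(), cv2.phaseCorrelate(g(a),g(z)))
crop(z,245,180,300,260,7,'s10.png')
X=cloud(z).reshape(-1,3)
P=X[(X[:,2]>.235)&(X[:,2]<.27)&(X[:,0]>.56)&(X[:,0]<.72)&(abs(X[:,1]+.03)<.06)]
print(P.mean(0),cv2.minAreaRect(P[:,:2].astype(np.float32)*1000))
E
```

```text
0.7361904761904762 ((0.4586978122583787, 0.0262669089273615), 1.0022925966704712)
[ 0.61238045 -0.03036194  0.23525891] ((612.3804321289062, -30.361934661865234), (0.0, 0.0), 0.0)
```

View pics/s10.png

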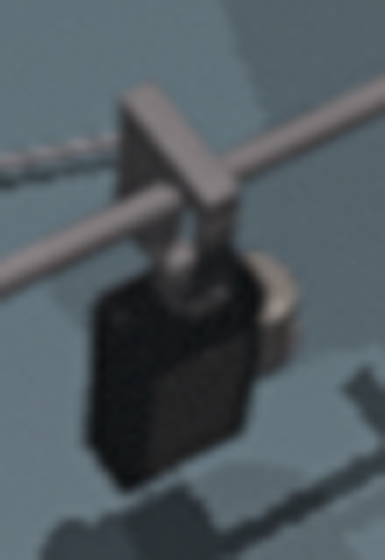

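```bash
python3 -c "
from workcell import job
print(job.hand_in())"
```

```text
the job is handed in; nothing more can be done
None
```

The meter is out of its dock and hanging from the bar by its hook, and the job is handed in at about 17 s on the clock.

- **Pushing on:** the highest push force I read along the approach was about 6 N, well under the 18 N shove limit. Forces were read only at the end of each move. That force fell to about zero once the bar was roughly 150 mm up in the meter's frame, which fits the gate flicking shut.
- **Seating and release:** I lowered the hook until the bar took the meter's weight, opened the gripper, and drew it up and back, clear of the rail.
- **Last checks:** the final pictures show the bar under the hook's roof, with what looks like a shut gate below the nose, though the picture is small. The meter hangs upright, and two pictures about 1 s apart show almost no movement. The robot was touching nothing. The bystanders look unmoved by eye; I did not measure them.
- **What disagreed:** my camera estimate of the bar's place ran about 1 to 2 mm off from where I first felt it. While the hook was being lowered, the arm crept about 3 mm forward, and I corrected that before seating. A final depth measurement of the hook's height gave too few points to use, so the hanging check rests on the pictures.

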